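Hang two bangles on the jewellery hook in order

TASK

Hang two bangles on the arm of the brass jewellery hook: first the large brown wooden one, so that it hangs at the back next to the post, then the blue one, so that it hangs in front of it. Leave both hanging upright and still. Leave the yellow bangle where it lies.

Things in the scene. Friction and masses are not known exactly. Their poses are not given: they have to be found in the camera images.
- hook: the fixed brass jewellery hook; origin under the centre of its white marble base disc (100 mm across, 12 mm thick, on the mat). A post 12 mm thick rises there, ending in a 20 mm ball, top 173 mm above the table. One round arm, 8 mm thick, juts out along the body's -x (roughly towards the robot): level for 40 mm, its centre line 128 mm above the table, then rising straight to the tip
- hook_tip (a point): centre of the arm's rounded free end, 85 mm out from the post's axis and 183 mm above the table; axes as the hook's (x level, back to the post, z up). A flat bangle lowered over the tip and let go just above the rising part of the arm (which climbs 55 mm over its last 45 mm) drops onto it, swings down and hangs
- wood_center (a point): the large brown wooden bangle, to hang first: a plain ring of outer diameter 94 mm, inner diameter 76 mm (rim 9 mm thick), 18 mm tall, 50 g, lying flat on the green mat; its point lies on its axis, half-way up; z is its axis (up while it lies flat), x and y have no meaning as it is round
- blue_center (a point): the blue bangle, to hang second: a plain ring of outer diameter 84 mm, inner diameter 68 mm (rim 8 mm thick), 14 mm tall, 40 g, lying flat on the green mat; its point lies on its axis, half-way up; z is its axis (up while it lies flat), x and y have no meaning as it is round
- yellow_center (a point): the yellow bangle, to be left alone: outer diameter 88 mm, inner 72 mm, 14 mm tall, lying flat on the green mat; its point lies on its axis, half-way up; z is its axis (up while it lies flat), x and y have no meaning as it is round. The mat's top is 3 mm above the table

How it is judged:
By the outcome, as a careful person would: the job done as asked, in the order asked, and still so for the second after the job is handed in, with the robot touching nothing.
It also fails if it takes over 58 s, if anything falls off the work surface, if the arm or the gripper's body presses on something with over 40 N, if the wrist force passes 120 N, or if a joint passes its speed limit or range.

ROBOT

A 6-joint arm with a two-finger parallel gripper is mounted at the origin on the work surface. World frame = base frame: x ahead of the robot, y to its left, z up, the work surface at z = 0. Lengths are in m, angles in rad, forces in N, time in s.
With the tool pointing down it reaches from about 0.25 to 0.725 m from the base axis. Payload 4 kg.
Tool frame: the origin (TCP) lies midway between the tips of the shut fingers; the grasp point (between the pads) lies bot.tcp_to_grasp behind it (bot.tcp_to_grasp is the distance from the TCP to the grasp point, in m); z points along the fingers, y is the line along which they close (so a half turn about z gives the same grasp; the last joint's range is limited). The gripper opens to 85 mm and grips with 20 to 120 N. Pads are 22 mm wide; open, the fingers measure 114 mm over their backs; the gripper's body (76 mm by 85 mm) begins 54 mm behind the grasp point. The pads swing forward as they close: fully open they stand 13 mm farther back than shut.
Start: joints at [1.214, 0.241, 0.005, 1.335, 0, 1.571], TCP at [0.175, 0.469, 0.231] pointing down, gripper open.
Joint ranges: [-2.72, 2.72], [-1.05, 1.87], [-1.09, 1.28], [-1.99, 2.15], [-1.42, 1.44], [-3.14, 3.14]. Speed limits (rad/s): [2.79, 2.79, 3.14, 3.14, 3.14, 3.14].

INTERFACE

Orientations are given as a unit quaternion [x, y, z, w].
In Python, from workcell import readout, camera, bot gives the robot as it stands. The module is installed in compiled form; this text tells all that it offers.
- The arm moves only by the tool jog_arm, never from a script. Its argument "motion" is a list of rows, each an object of numbers: "x", "y", "z": the shift along the tool's x, y, z in mm; "spin": the turn about the tool's z in degrees; "fingers": the closure, from -1 (fully open) to 1 (shut). A call has 1 to 8 rows; each row is the pose to reach, as a shift and turn from the pose commanded when the call began, along the tool's axes at that moment; what a row does not reach only later rows make up. A row lasts 1/8 s, in which the tool goes at most 62.5 mm and 10.7 degrees, less where a joint would pass 70% of its speed; a pose out of reach is approached as far as the arm can. A call with a gripper value outside its range is refused whole. The fingers move at their own pace and stop on an object; the grip force is fixed at half the most. Time passes only in rows, so rows that repeat a pose let the fingers close. It gives the time, the measured TCP pose, the force, the opening and the grip force at its end, in the units of the state.
- readout.get_obs(): the state, without advancing time (a new reading comes with each control period).
- camera(name): name is "scene" or "top" or "wrist"; returns a dict with "pixels" (420x560x3 uint8, red, green, blue), "K" (3x3 intrinsics, pixels), "rvec" (rotation vector, rad) and "tvec" (3), from world to camera coordinates, as OpenCV has them. Camera axes: x right, y down, z forward; pixel columns grow to the right and rows downward; lengths in m; the calibration is good to about 2 mm. A picture is of the moment at which its call begins. There is no depth.
- bot.job_done(): hands the job in; it is judged then, once.
The state is a dict: "clock": time; "joint_pos": joint angles; "joint_vel": joint speeds; "tau": joint torques, N m; "eef_pos": TCP position; "tool_rot": TCP orientation; "ft_force": force on the tool from outside, world axes, zero at the start; "ft_torque": the same for the moment, N m; "grip_width": finger opening in m; "grasp_force": force on a finger pad.
Only numpy, scipy, OpenCV 4.12 (cv2) and the standard library are available. Lean on these libraries where they do the work, as an engineer would, in place of code of your own. Each camera call takes 0.05 s, during which the arm holds its last target. There are 200 camera calls.

## Working session

There is one attempt and no reset: what is moved stays moved. The work goes in short steps, Python scripts to look and compute and a tool call to move; the robot and the scene stay as the last step left them, time stands still between calls to the robot, and variables do not carry over. Pictures are saved under pics/ and viewed, at most 10 in all, crops included, and the job is handed in when it is done.

Besides the shell and the picture viewer there is one more tool, called after ">>>" as name(argument=value, ...), one argument or row to a line, values as JSON. jog_arm: Moves the arm, as the interface text tells. Its arguments: {"type":"object","properties":{"motion":{"type":"array"}},"required":["motion"]}

```bash
mkdir -p pics
python3 - <<'E'
from workcell import readout,camera,bot
import cv2,numpy as np
o=readout.get_obs()
for k in o: print(k,np.round(o[k],3))
print(bot.tcp_to_grasp)
for n in("top","scene"):
    c=camera(n); cv2.imwrite(f"pics/{n}0.png",c["pixels"][:,:,::-1]); print(n,c["K"].tolist(),c["rvec"],c["tvec"])
E
```

```text
clock 0.0
joint_pos [1.214 0.241 0.004 1.335 0.    1.571]
joint_vel [-0.001  0.001  0.     0.002  0.    -0.001]
tau [-1.0000e-03 -3.7232e+01  2.5241e+01  1.7000e-02 -0.0000e+00 -0.0000e+00]
eef_pos [0.174 0.468 0.23 ]
tool_rot [ 0.177  0.984 -0.001 -0.   ]
ft_force [-0.316 -0.408 -0.009]
ft_torque [-0.034 -0.043  0.007]
grasp_force 0.0
grip_width 0.086
0.0187
top [[534.824021643261, 0.0, 286.42071006937044], [0.0, 534.824021643261, 210.11413965744902], [0.0, 0.0, 1.0]] [ 2.20252223 -2.20643405  0.09573419] [0.02812232 0.57274848 1.18657233]
scene [[409.5684860219513, 0.0, 281.331817858539], [0.0, 409.5684860219513, 204.8436636752468], [0.0, 0.0, 1.0]] [ 1.97186904  1.13298162 -0.59136318] [-0.30928928 -0.13440102  1.17812558]
```

View pics/top0.png

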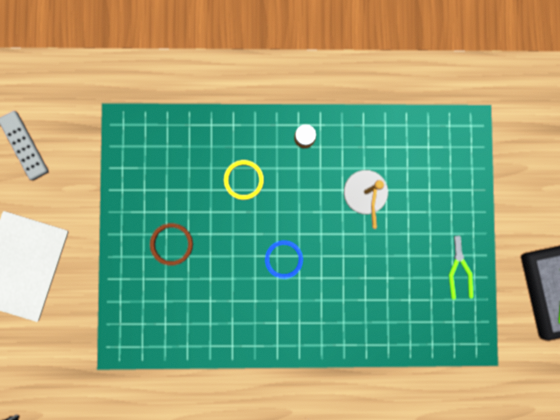

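View pics/scene0.png

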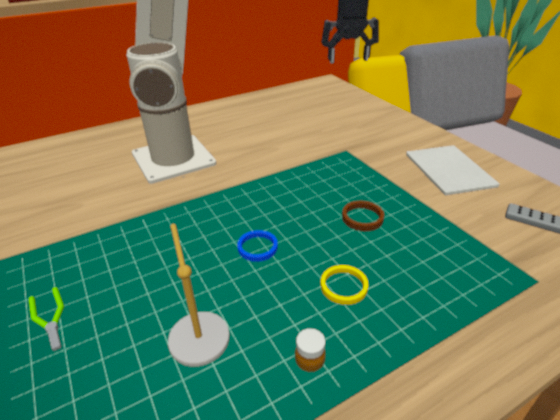

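Top: wood ring near (172,244), blue (284,259), yellow (244,180), hook base (366,192), ball (379,185), tip (375,226). Scene: tip about (174,226), ball (184,271).

```bash
cat > h.py <<'E'
import cv2,numpy as np
def ray(c,uv):
    R=cv2.Rodrigues(np.array(c["rvec"],float))[0]; t=np.ravel(c["tvec"])
    return -R.T@t, R.T@np.linalg.inv(c["K"])@np.array([uv[0],uv[1],1.])
def onplane(c,uv,z):
    o,d=ray(c,uv); return o+d*(z-o[2])/d[2]
def tri(c1,p1,c2,p2):
    o1,d1=ray(c1,p1);o2,d2=ray(c2,p2)
    s=np.linalg.lstsq(np.c_[d1,-d2],o2-o1,rcond=None)[0]
    a,b=o1+s[0]*d1,o2+s[1]*d2
    return (a+b)/2,np.linalg.norm(a-b)
def mask(im,lo,hi,roi):
    m=cv2.inRange(cv2.cvtColor(im,cv2.COLOR_RGB2HSV),lo,hi); k=np.zeros_like(m); x0,y0,x1,y1=roi; k[y0:y1,x0:x1]=m[y0:y1,x0:x1]; return k
E
python3 - <<'E'
from workcell import camera
from h import *
t=camera("top"); s=camera("scene"); im=t["pixels"]
def ring(n,lo,hi,roi,z):
    m=mask(im,lo,hi,roi); cs=max(cv2.findContours(m,0,2)[0],key=cv2.contourArea)
    (c,ax,a)=cv2.fitEllipse(cs) ; P=onplane(t,c,z); sc=np.linalg.norm(onplane(t,(c[0]+1,c[1]),z)-P)
    print(n,np.round(c,1),np.round(np.array(ax)*sc*1e3,1),"mm",np.round(P,4))
ring("wood",(0,100,40),(15,255,200),(140,215,205,275),.012)
ring("blue",(100,150,60),(125,255,255),(255,230,315,290),.010)
ring("yellow",(22,120,120),(35,255,255),(215,150,275,210),.010)
ring("base",(0,0,140),(179,60,255),(335,160,400,225),.015)
for n,img,roi in(("top",im,(335,160,400,240)),("scene",s["pixels"],(150,215,220,345))):
    m=mask(img,(8,110,60),(24,255,255),roi); ys,xs=np.nonzero(m)
    for y in np.unique(ys)[::3]: print(n,y,xs[ys==y].min(),xs[ys==y].max(),end="; ")
    print()
E
```

```text
wood [170.9 243.9] [89.4 91.5] mm [0.4977 0.2856 0.012 ]
blue [283.5 259. ] [84.8 85.2] mm [0.463  0.0338 0.01  ]
yellow [243.2 179.5] [86.8 86.9] mm [0.6428 0.1246 0.01  ]
base [364.3 191.4] [93.9 97. ] mm [ 0.6152 -0.1497  0.015 ]
top 181 377 381; top 184 375 382; top 187 371 382; top 190 366 376; top 193 373 375; top 196 373 375; top 199 372 374; top 202 372 374; top 205 372 373; top 208 372 373; top 211 372 374; top 214 372 374; top 217 372 375; top 220 372 375; top 223 373 375; top 226 373 375; 
scene 224 172 174; scene 227 171 175; scene 230 172 176; scene 233 173 177; scene 236 173 177; scene 239 174 178; scene 242 175 178; scene 245 176 179; scene 248 176 180; scene 251 177 181; scene 254 178 182; scene 257 178 182; scene 260 179 183; scene 263 180 184; scene 266 180 188; scene 269 178 190; scene 272 178 190; scene 275 179 189; scene 278 182 188; scene 281 183 189; scene 284 183 190; scene 287 184 190; scene 290 185 191; scene 293 185 192; scene 296 186 192; scene 299 187 193; scene 302 188 194; scene 305 188 194; scene 308 189 195; scene 311 190 196; scene 314 191 196; scene 317 191 196; scene 320 192 197; scene 323 193 198; scene 326 194 199; scene 329 194 199; scene 332 195 200; scene 335 196 200;
```

Run:
```python
from workcell import camera
from h import *
t=camera("top"); s=camera("scene")
b=onplane(t,(378.9,185),.163); tp=onplane(t,(374.1,226.5),.183)
print("ball",b,"tip",tp,np.linalg.norm((tp-b)[:2]),np.degrees(np.arctan2(*(b-tp)[1::-1])))
print(tri(t,(374.1,226.5),s,(173,226.5)),tri(t,(378.9,185),s,(184,271)))
```

```text
ball [ 0.61400211 -0.1531293   0.163     ] tip [ 0.53085511 -0.13866134  0.183     ] 0.08439635651761432 -9.870902007050203
(array([ 0.53083268, -0.13947847,  0.18038751]), np.float64(0.0006486898278349649)) (array([ 0.61407936, -0.15333359,  0.1621692 ]), np.float64(7.490681269937377e-05))
```

```bash
cat >> h.py <<'E'
from scipy.spatial.transform import Rotation as Ro
def go(*targets,yaw=None):
    from workcell import readout
    o=readout.get_obs(); R=Ro.from_quat(o["tool_rot"]).as_matrix()
    print("t",round(float(o["clock"]),2),"tcp",np.round(o["eef_pos"],4),"w",round(float(o["grip_width"]),4),"f",round(float(o["grasp_force"]),1),"q",np.round(o["joint_pos"],2), "tooly yaw",round(float(np.degrees(np.arctan2(R[1,1],R[0,1]))),1))
    for T in targets: print(" shift mm",np.round(R.T@(np.array(T)-o["eef_pos"])*1e3,1))
E
python3 -c "
from h import *
go((.505,.3275,.1),(.505,.3275,.007))"
```

```text
t 0.3 tcp [0.1746 0.4683 0.231 ] w 0.0851 f 0.0 q [ 1.21  0.24  0.    1.34 -0.    1.57] tooly yaw 69.6
 shift mm [-358.8  -16.4  131. ]
 shift mm [-358.8  -16.3  224. ]
```

>>> jog_arm(
  motion=[
    {"x":-60,"y":-3,"z":20,"spin":-5,"fingers":0},
    {"x":-120,"y":-6,"z":40,"spin":-10.4,"fingers":0},
    {"x":-180,"y":-9,"z":60,"spin":-10.4,"fingers":0},
    {"x":-240,"y":-12,"z":80,"spin":-10.4,"fingers":0},
    {"x":-300,"y":-14,"z":110,"spin":-10.4,"fingers":0},
    {"x":-359,"y":-16,"z":131,"spin":-10.4,"fingers":0},
    {"x":-359,"y":-16,"z":131,"spin":-10.4,"fingers":0},
    {"x":-359,"y":-16,"z":131,"spin":-10.4,"fingers":0},
  ],
)

```text
clock: 1.3
eef_pos: [0.5053, 0.3276, 0.0997]
tool_rot: [0.088, 0.996, -0.0, -0.001]
ft_force: [-0.8, 0.5, -0.5]
grip_width: 0.0428
grasp_force: 0.0
```

Run:
```python
from h import *
from workcell import camera
go((.505,.3275,.1),(.505,.3275,.007))
w=camera("wrist"); cv2.imwrite("pics/w1.png",w["pixels"][:,:,::-1])
m=mask(w["pixels"],(0,100,30),(15,255,200),(0,0,560,420)); ys,xs=np.nonzero(m); print(len(xs),xs.min(),xs.max(),ys.min(),ys.max())
```

```text
t 1.3 tcp [0.5053 0.3276 0.0997] w 0.0428 f 0.0 q [0.58 0.52 0.07 1.12 0.   0.75] tooly yaw 79.9
 shift mm [ 0.3 -0.2 -0.3]
 shift mm [ 0.2 -0.1 92.7]
4171 173 553 157 419
```

View pics/w1.png

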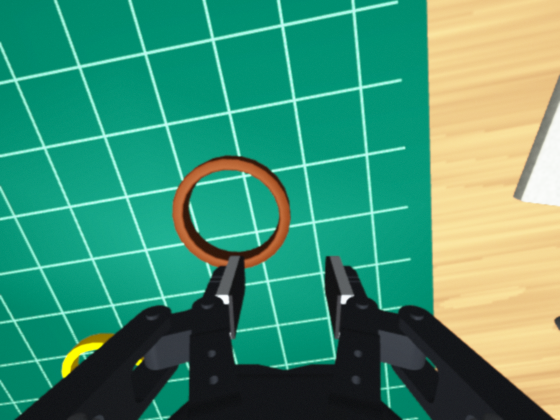

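The ring shows at columns 173–291, rows 156–268, centre about (232,212); the fingers straddle its right rim from behind.

Run:
```python
from h import *
from workcell import camera
w=camera("wrist")
for p in((232,211),(173,211),(291,211)): print(onplane(w,p,.021))
```

```text
[0.49177664 0.28844156 0.021     ]
[0.48371363 0.24295319 0.021     ]
[0.49983647 0.33391203 0.021     ]
```

>>> jog_arm(
  motion=[
    {"x":3,"y":1,"z":50,"fingers":0},
    {"x":3,"y":1,"z":80,"fingers":0},
    {"x":3,"y":1,"z":93,"fingers":0.1},
    {"x":3,"y":1,"z":93,"fingers":1},
    {"x":3,"y":1,"z":93,"fingers":1},
    {"x":3,"y":1,"z":93,"fingers":1},
    {"x":3,"y":1,"z":93,"fingers":1},
    {"x":3,"y":1,"z":93,"fingers":1},
  ],
)

```text
validation failed for argument at $.mo...
```

>>> jog_arm(
  motion=[
    {"x":3,"y":1,"z":50,"spin":0,"fingers":0},
    {"x":3,"y":1,"z":80,"spin":0,"fingers":0},
    {"x":3,"y":1,"z":93,"spin":0,"fingers":0.1},
    {"x":3,"y":1,"z":93,"spin":0,"fingers":1},
    {"x":3,"y":1,"z":93,"spin":0,"fingers":1},
    {"x":3,"y":1,"z":93,"spin":0,"fingers":1},
    {"x":3,"y":1,"z":93,"spin":0,"fingers":1},
    {"x":3,"y":1,"z":93,"spin":0,"fingers":1},
  ],
)

```text
clock: 2.4
eef_pos: [0.5037, 0.3304, 0.0089]
tool_rot: [0.088, 0.996, 0.001, 0.001]
ft_force: [-0.6, 0.9, 5.8]
grip_width: 0.0066
grasp_force: 61.9
```

The readings (6.6 mm opening, below the 9 mm rim) are odd, so I lift slightly and look.

>>> jog_arm(
  motion=[
    {"x":0,"y":0,"z":-20,"spin":0,"fingers":1},
    {"x":0,"y":0,"z":-60,"spin":0,"fingers":1},
    {"x":0,"y":0,"z":-110,"spin":0,"fingers":1},
    {"x":0,"y":0,"z":-150,"spin":0,"fingers":1},
    {"x":0,"y":0,"z":-150,"spin":0,"fingers":1},
  ],
)

```text
clock: 3.02
eef_pos: [0.505, 0.3309, 0.1617]
tool_rot: [0.088, 0.996, 0.003, 0.003]
ft_force: [0.6, 0.1, 0.1]
grip_width: 0.0062
grasp_force: 61.0
```

Run:
```python
from h import *
from workcell import camera
go((.505,.3275,.007))
w=camera("wrist"); s=camera("scene")
c=cv2.resize(s["pixels"][100:300,260:460],(560,560))
cv2.imwrite("pics/w2.png",cv2.resize(np.hstack([w["pixels"],c[:420]]),(800,300))[:,:,::-1])
cv2.imwrite("pics/w2b.png",np.hstack([cv2.resize(w["pixels"],(400,300)),cv2.resize(s["pixels"][80:230,300:500],(400,300))])[:,:,::-1])
```

```text
t 3.02 tcp [0.505  0.3309 0.1617] w 0.0062 f 61.0 q [ 0.58  0.47  0.16  1.25 -0.    0.76] tooly yaw 79.9
 shift mm [  0.4  -4.2 154.7]
```

View pics/w2b.png

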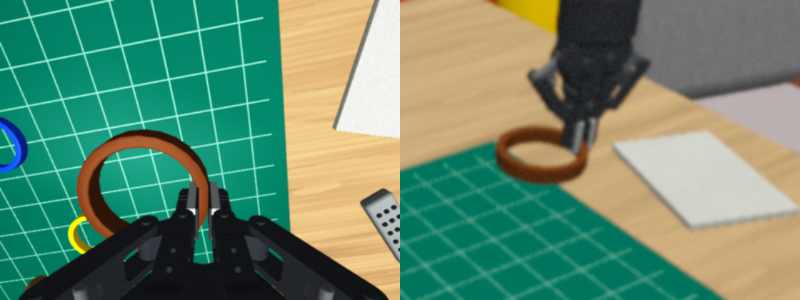

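Wood is held by its side rim, roughly flat, with the ring reaching from the fingers toward −y. I measure its centre and tilt in the grasp.

```bash
cat >> h.py <<'E'
def ringc(c,lo,hi,roi):
    m=mask(c["pixels"],lo,hi,roi); cs=max(cv2.findContours(m,0,2)[0],key=cv2.contourArea)
    h=cv2.convexHull(cs); return cv2.fitEllipse(h),cv2.boundingRect(h)
def cen(e): return np.array(e[1][:2])+(np.array(e[1][2:])-1)/2
E
python3 - <<'E'
from h import *
from workcell import camera,readout
w=camera("wrist"); s=camera("scene")
a=ringc(w,(0,110,30),(14,255,220),(60,140,300,400)); b=ringc(s,(0,110,20),(14,255,220),(330,130,410,185))
print(a,b)
P,g=tri(w,a[0][0],s,b[0][0]); print(P,g)
o=readout.get_obs();R=Ro.from_quat(o["tool_rot"]).as_matrix(); print("in tool mm",R.T@(P-o["eef_pos"])*1e3)
E
```

```text
(((201.32122802734375, 266.94573974609375), (168.31629943847656, 186.20632934570312), 98.41456604003906), (107, 182, 186, 153)) (((369.17169189453125, 157.63766479492188), (28.016328811645508, 47.039588928222656), 95.16405487060547), (348, 144, 45, 28))
[0.49294998 0.28635636 0.1580464 ] 0.001715570919370643
in tool mm [  1.12312932 -43.35572647  -2.52587207]
```

```bash
python3 -c "
from h import *
go((.5403,-.097,.21),(.5403,-.097,.1515))"
```

```text
t 3.23 tcp [0.5016 0.3288 0.1554] w 0.0066 f 61.0 q [ 0.58  0.48  0.15  1.25 -0.    0.76] tooly yaw 79.9
 shift mm [-112.3 -412.7  -53.8]
 shift mm [-112.4 -412.5    4.7]
```

>>> jog_arm(
  motion=[
    {"x":0,"y":-20,"z":-25,"spin":0,"fingers":1},
    {"x":-15,"y":-70,"z":-54,"spin":0,"fingers":1},
    {"x":-32,"y":-125,"z":-60,"spin":0,"fingers":1},
    {"x":-50,"y":-180,"z":-60,"spin":0,"fingers":1},
    {"x":-67,"y":-235,"z":-60,"spin":0,"fingers":1},
    {"x":-82,"y":-290,"z":-60,"spin":0,"fingers":1},
    {"x":-95,"y":-340,"z":-60,"spin":0,"fingers":1},
    {"x":-105,"y":-380,"z":-60,"spin":0,"fingers":1},
  ],
)

```text
clock: 4.22
eef_pos: [0.5387, -0.0649, 0.2153]
tool_rot: [0.088, 0.996, -0.0, -0.002]
ft_force: [1.1, 0.4, -0.5]
grip_width: 0.0061
grasp_force: 61.0
```

```bash
python3 -c "
from h import *
go((.5403,-.097,.217))"
```

```text
t 4.22 tcp [ 0.5387 -0.0649  0.2153] w 0.0061 f 61.0 q [-0.12  0.34  0.09  1.33 -0.    0.06] tooly yaw 79.9
 shift mm [ -7.3 -31.3  -1.7]
```

>>> jog_arm(
  motion=[
    {"x":-5,"y":-20,"z":0,"spin":0,"fingers":1},
    {"x":-7,"y":-32,"z":0,"spin":0,"fingers":1},
    {"x":-7,"y":-32,"z":0,"spin":0,"fingers":1},
    {"x":-7,"y":-32,"z":0,"spin":0,"fingers":1},
  ],
)

```text
clock: 4.72
eef_pos: [0.5411, -0.0944, 0.2172]
tool_rot: [0.087, 0.996, 0.0, -0.0]
ft_force: [-0.4, -0.1, -0.2]
grip_width: 0.0063
grasp_force: 61.0
```

Run:
```python
from h import *
from workcell import camera,readout
go((.5403,-.097,.1515))
s=camera("scene"); w=camera("wrist");
cv2.imwrite("pics/s3.png",np.hstack([cv2.resize(w["pixels"],(400,300)),cv2.resize(s["pixels"][160:310,100:300],(400,300))])[:,:,::-1])
```

```text
t 4.72 tcp [ 0.5411 -0.0944  0.2172] w 0.0063 f 61.0 q [-0.17  0.34  0.11  1.34  0.    0.  ] tooly yaw 80.0
 shift mm [ 0.3 -2.7 65.7]
```

View pics/s3.png

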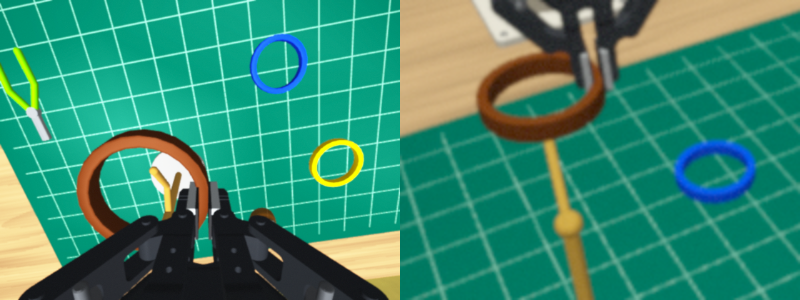

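Wrist view: the arm tip (about (153,172) in the half-size picture) is inside the ring; scene: ring above the tip. I lower it.

>>> jog_arm(
  motion=[
    {"x":0,"y":-2,"z":20,"spin":0,"fingers":1},
    {"x":0,"y":-2,"z":40,"spin":0,"fingers":1},
    {"x":0,"y":-2,"z":56,"spin":0,"fingers":1},
    {"x":0,"y":-2,"z":65,"spin":0,"fingers":1},
    {"x":0,"y":-2,"z":65,"spin":0,"fingers":1},
    {"x":0,"y":-2,"z":65,"spin":0,"fingers":1},
  ],
)

```text
clock: 5.58
eef_pos: [0.5413, -0.0974, 0.1531]
tool_rot: [0.087, 0.996, -0.0, 0.001]
ft_force: [0.0, 0.5, -0.4]
grip_width: 0.0066
grasp_force: 60.9
```

Run:
```python
from h import *
from workcell import camera,readout
go((.5403,-.097,.1515)); print(readout.get_obs()["ft_force"])
s=camera("scene"); t=camera("top")
cv2.imwrite("pics/s4.png",np.hstack([cv2.resize(t["pixels"][150:270,310:470],(400,300)),cv2.resize(s["pixels"][160:310,100:300],(400,300))])[:,:,::-1])
```

```text
t 5.58 tcp [ 0.5413 -0.0974  0.1531] w 0.0066 f 60.9 q [-0.18  0.38 -0.01  1.18  0.   -0.  ] tooly yaw 80.0
 shift mm [1.1 0.2 1.6]
[ 0.02680678  0.4636378  -0.43106643]
```

View pics/s4.png

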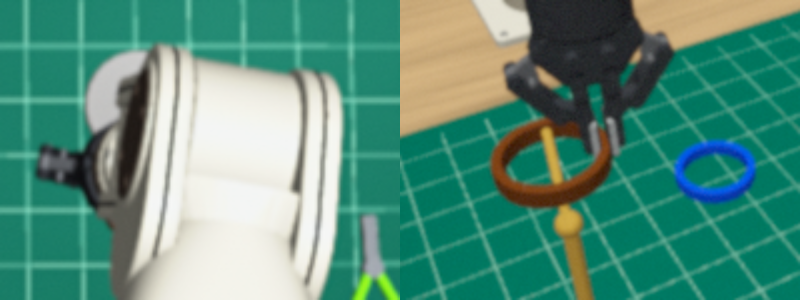

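Scene: the arm passes through the ring, tip at about (547,130) inside it, fingers clear. Release with a small opening.

>>> jog_arm(
  motion=[
    {"x":0,"y":0,"z":0,"spin":0,"fingers":0.4},
    {"x":0,"y":0,"z":0,"spin":0,"fingers":0.4},
    {"x":0,"y":0,"z":0,"spin":0,"fingers":0.4},
    {"x":0,"y":0,"z":0,"spin":0,"fingers":0.4},
    {"x":0,"y":0,"z":-20,"spin":0,"fingers":0.4},
    {"x":0,"y":0,"z":-60,"spin":0,"fingers":0.4},
    {"x":0,"y":0,"z":-100,"spin":0,"fingers":0.4},
    {"x":0,"y":50,"z":-110,"spin":0,"fingers":0.4},
  ],
)

```text
clock: 6.68
eef_pos: [0.551, -0.0505, 0.2657]
tool_rot: [0.09, 0.996, -0.0, 0.003]
ft_force: [1.3, 0.1, 0.3]
grip_width: 0.0251
grasp_force: 0.0
```

Run:
```python
from h import *
from workcell import camera,readout
s=camera("scene"); t=camera("top")
cv2.imwrite("pics/s5.png",cv2.resize(s["pixels"][160:370,80:360],(800,600))[:,:,::-1])
go((.463,.0338+.038,.2))
```

```text
t 6.78 tcp [ 0.551  -0.0452  0.2644] w 0.0256 f 0.0 q [-0.08  0.33  0.22  1.45  0.    0.09] tooly yaw 80.2
 shift mm [106.9 100.1  64.1]
```

View pics/s5.png

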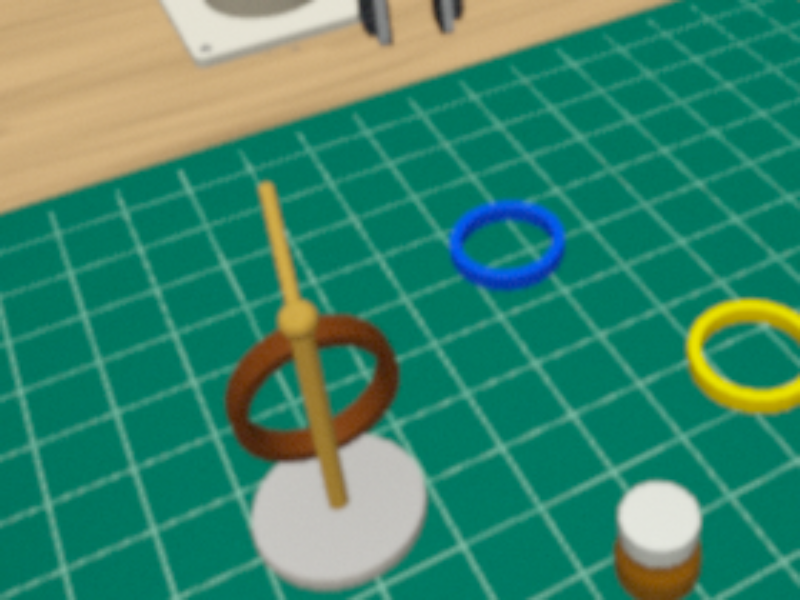

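Wood hangs on the arm just behind/below the ball at about (315,390) in the crop. Now the blue: to a hover beside it.

```bash
python3 -c "
from h import *
go((.4695,.0712,.1))"
```

```text
t 6.78 tcp [ 0.551  -0.0452  0.2644] w 0.0256 f 0.0 q [-0.08  0.33  0.22  1.45  0.    0.09] tooly yaw 80.2
 shift mm [100.8 100.4 164.2]
```

>>> jog_arm(
  motion=[
    {"x":30,"y":35,"z":10,"spin":0,"fingers":0},
    {"x":60,"y":70,"z":40,"spin":0,"fingers":0},
    {"x":90,"y":95,"z":80,"spin":0,"fingers":0},
    {"x":101,"y":100,"z":130,"spin":0,"fingers":0},
    {"x":101,"y":100,"z":164,"spin":0,"fingers":0},
    {"x":101,"y":100,"z":164,"spin":0,"fingers":0},
    {"x":101,"y":100,"z":164,"spin":0,"fingers":0},
  ],
)

```text
clock: 7.65
eef_pos: [0.4685, 0.0676, 0.0994]
tool_rot: [0.088, 0.996, 0.0, 0.001]
ft_force: [-0.8, 1.2, 0.8]
grip_width: 0.0425
grasp_force: 0.0
```

Run:
```python
from h import *
from workcell import camera
w=camera("wrist")
e,b=ringc(w,(100,130,40),(128,255,255),(0,0,560,420)); print(e,b)
c=onplane(w,e[0],.011); print(c, [np.linalg.norm(onplane(w,(b[0]+b[2]-1,e[0][1]),.013)-onplane(w,(b[0],e[0][1]),.013))])
c=(c[:2]+[.463,.0338])/2; print(c)
go((c[0]+.0065,c[1]+.0374,.007))
```

```text
((243.0601043701172, 212.15704345703125), (99.68343353271484, 104.85791015625), 105.53358459472656) (191, 162, 105, 101)
[0.46095199 0.03411493 0.011     ] [np.float64(0.08408219107348114)]
[0.461976   0.03395747]
t 7.7 tcp [0.469  0.0677 0.0999] w 0.0429 f 0.0 q [ 0.14  0.29 -0.29  0.99 -0.    0.32] tooly yaw 79.9
 shift mm [ 1.4  3.4 92.9]
```

>>> jog_arm(
  motion=[
    {"x":1,"y":3,"z":50,"spin":0,"fingers":0},
    {"x":1,"y":3,"z":80,"spin":0,"fingers":0},
    {"x":1,"y":3,"z":93,"spin":0,"fingers":0.1},
    {"x":1,"y":3,"z":93,"spin":0,"fingers":1},
    {"x":1,"y":3,"z":93,"spin":0,"fingers":1},
    {"x":1,"y":3,"z":93,"spin":0,"fingers":1},
    {"x":1,"y":3,"z":93,"spin":0,"fingers":1},
    {"x":1,"y":3,"z":93,"spin":0,"fingers":1},
  ],
)

```text
clock: 8.7
eef_pos: [0.4685, 0.0711, 0.0067]
tool_rot: [0.088, 0.996, 0.0, 0.002]
ft_force: [-0.0, -0.1, 5.9]
grip_width: 0.0067
grasp_force: 57.4
```

>>> jog_arm(
  motion=[
    {"x":0,"y":0,"z":-20,"spin":0,"fingers":1},
    {"x":0,"y":0,"z":-60,"spin":0,"fingers":1},
    {"x":0,"y":0,"z":-110,"spin":0,"fingers":1},
    {"x":0,"y":0,"z":-160,"spin":0,"fingers":1},
    {"x":0,"y":0,"z":-205,"spin":0,"fingers":1},
    {"x":0,"y":0,"z":-215,"spin":0,"fingers":1},
    {"x":0,"y":0,"z":-215,"spin":0,"fingers":1},
    {"x":0,"y":0,"z":-215,"spin":0,"fingers":1},
  ],
)

```text
clock: 9.7
eef_pos: [0.4658, 0.0707, 0.2185]
tool_rot: [0.088, 0.996, -0.0, -0.002]
ft_force: [-0.1, 0.2, -0.5]
grip_width: 0.0069
grasp_force: 56.9
```

Run:
```python
from h import *
from workcell import camera,readout
w=camera("wrist"); s=camera("scene"); o=readout.get_obs()
a=ringc(w,(100,130,40),(128,255,255),(0,0,560,420)); b=ringc(s,(100,130,40),(128,255,255),(150,80,340,300))
print(a,b)
P,g=tri(w,a[0][0],s,b[0][0]); R=Ro.from_quat(o["tool_rot"]).as_matrix(); print(P,g,"in tool mm",R.T@(P-o["eef_pos"])*1e3)
go((.5403,-.097,.22))
```

```text
(((211.69699096679688, 269.19140625), (148.9394073486328, 166.61521911621094), 98.49658203125), (128, 194, 165, 133)) (((250.01541137695312, 156.17759704589844), (27.79037094116211, 48.22617721557617), 85.05790710449219), (227, 143, 47, 28))
[0.4578804  0.03289166 0.21985659] 0.0012386597540978617 in tool mm [  1.25766384 -38.65028296  -1.30639692]
t 9.8 tcp [0.4659 0.0707 0.2185] w 0.0067 f 56.9 q [ 0.15  0.19 -0.09  1.29 -0.    0.33] tooly yaw 80.0
 shift mm [-102.5 -152.2   -1.7]
```

>>> jog_arm(
  motion=[
    {"x":-30,"y":-45,"z":-2,"spin":0,"fingers":1},
    {"x":-60,"y":-90,"z":-2,"spin":0,"fingers":1},
    {"x":-85,"y":-130,"z":-2,"spin":0,"fingers":1},
    {"x":-100,"y":-151,"z":-2,"spin":0,"fingers":1},
    {"x":-103,"y":-157,"z":-2,"spin":0,"fingers":1},
    {"x":-103,"y":-157,"z":-2,"spin":0,"fingers":1},
    {"x":-103,"y":-157,"z":-2,"spin":0,"fingers":1},
  ],
)

```text
clock: 10.68
eef_pos: [0.5405, -0.1006, 0.222]
tool_rot: [0.087, 0.996, 0.0, -0.0]
ft_force: [-0.0, 0.3, -1.0]
grip_width: 0.0066
grasp_force: 56.9
```

Run:
```python
from h import *
from workcell import camera
s=camera("scene"); w=camera("wrist")
cv2.imwrite("pics/s6.png",np.hstack([cv2.resize(w["pixels"],(400,300)),cv2.resize(s["pixels"][160:325,100:320],(400,300))])[:,:,::-1])
go((.5398,-.1013,.155))
```

```text
t 10.78 tcp [ 0.5408 -0.1006  0.2224] w 0.0065 f 56.9 q [-0.18  0.34  0.12  1.35  0.   -0.01] tooly yaw 80.0
 shift mm [ 0.8 -0.9 67.4]
```

View pics/s6.png

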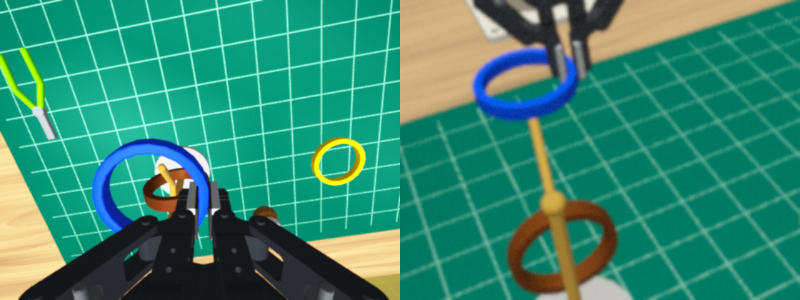

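Blue is over the tip (arm end at about (535,120), inside the ring in the wrist view); wood hangs below. Lower and release.

>>> jog_arm(
  motion=[
    {"x":1,"y":-1,"z":20,"spin":0,"fingers":1},
    {"x":1,"y":-1,"z":40,"spin":0,"fingers":1},
    {"x":1,"y":-1,"z":56,"spin":0,"fingers":1},
    {"x":1,"y":-1,"z":67,"spin":0,"fingers":1},
    {"x":1,"y":-1,"z":67,"spin":0,"fingers":1},
    {"x":1,"y":-1,"z":67,"spin":0,"fingers":1},
  ],
)

```text
clock: 11.52
eef_pos: [0.5404, -0.1024, 0.1561]
tool_rot: [0.087, 0.996, -0.0, 0.001]
ft_force: [0.7, -0.4, -1.0]
grip_width: 0.007
grasp_force: 56.9
```

Run:
```python
from h import *
from workcell import camera,readout
go((.5398,-.1013,.155)); print(readout.get_obs()["ft_force"])
s=camera("scene")
cv2.imwrite("pics/s7.png",cv2.resize(s["pixels"][160:325,100:320],(600,450))[:,:,::-1])
```

```text
t 11.53 tcp [ 0.5404 -0.1024  0.1561] w 0.007 f 56.9 q [-0.19  0.38 -0.    1.19  0.   -0.01] tooly yaw 80.0
 shift mm [0.7 1.  1.1]
[ 0.68415332 -0.35604812 -1.02399865]
```

View pics/s7.png

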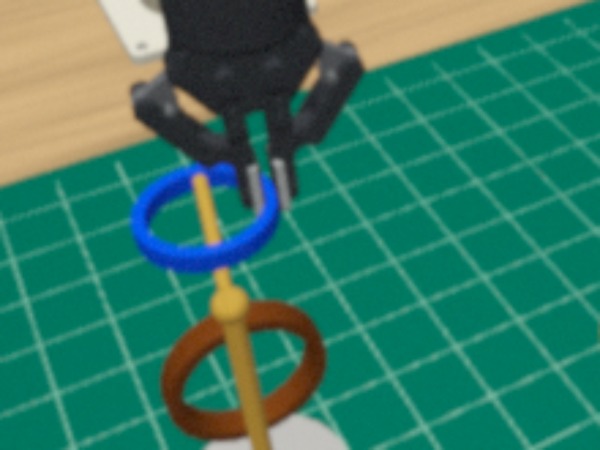

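The arm runs through the blue ring (tip at about (200,180)); wood hangs below, clear. Release.

>>> jog_arm(
  motion=[
    {"x":0,"y":0,"z":0,"spin":0,"fingers":0.5},
    {"x":0,"y":0,"z":0,"spin":0,"fingers":0.5},
    {"x":0,"y":0,"z":0,"spin":0,"fingers":0.5},
    {"x":0,"y":0,"z":0,"spin":0,"fingers":0.5},
    {"x":0,"y":0,"z":-20,"spin":0,"fingers":0.5},
    {"x":0,"y":0,"z":-60,"spin":0,"fingers":0.5},
    {"x":0,"y":0,"z":-100,"spin":0,"fingers":0.5},
    {"x":0,"y":50,"z":-110,"spin":0,"fingers":0.5},
  ],
)

```text
clock: 12.58
eef_pos: [0.5501, -0.0554, 0.2687]
tool_rot: [0.09, 0.996, -0.0, 0.003]
ft_force: [0.7, 0.8, -0.4]
grip_width: 0.0217
grasp_force: 0.0
```

>>> jog_arm(
  motion=[
    {"x":30,"y":50,"z":0,"spin":0,"fingers":0.5},
    {"x":60,"y":100,"z":0,"spin":0,"fingers":0.5},
    {"x":80,"y":150,"z":0,"spin":0,"fingers":0.5},
    {"x":80,"y":200,"z":0,"spin":0,"fingers":0.5},
    {"x":80,"y":240,"z":0,"spin":0,"fingers":0.5},
    {"x":80,"y":240,"z":0,"spin":0,"fingers":0.5},
    {"x":80,"y":240,"z":0,"spin":0,"fingers":0.5},
    {"x":80,"y":240,"z":0,"spin":0,"fingers":0.5},
  ],
)

```text
clock: 13.58
eef_pos: [0.5116, 0.1959, 0.2654]
tool_rot: [0.088, 0.996, -0.0, -0.0]
ft_force: [-0.2, 1.1, -0.0]
grip_width: 0.0218
grasp_force: 0.0
```

>>> jog_arm(
  motion=[
    {"x":0,"y":0,"z":0,"spin":0,"fingers":0.5},
    {"x":0,"y":0,"z":0,"spin":0,"fingers":0.5},
    {"x":0,"y":0,"z":0,"spin":0,"fingers":0.5},
    {"x":0,"y":0,"z":0,"spin":0,"fingers":0.5},
    {"x":0,"y":0,"z":0,"spin":0,"fingers":0.5},
    {"x":0,"y":0,"z":0,"spin":0,"fingers":0.5},
    {"x":0,"y":0,"z":0,"spin":0,"fingers":0.5},
    {"x":0,"y":0,"z":0,"spin":0,"fingers":0.5},
  ],
)

```text
clock: 14.58
eef_pos: [0.5116, 0.197, 0.2653]
tool_rot: [0.087, 0.996, -0.0, -0.0]
ft_force: [-0.0, -1.0, 0.6]
grip_width: 0.0214
grasp_force: 0.0
```

Run:
```python
from h import *
from workcell import camera
s=camera("scene"); t=camera("top")
cv2.imwrite("pics/s8.png",np.hstack([cv2.resize(t["pixels"][160:250,330:420],(400,400),interpolation=2),cv2.resize(s["pixels"][210:360,130:280],(400,400),interpolation=2)])[:,:,::-1])
for k in range(3):
    s=camera("scene")
    print([np.round(ringc(s,lo,hi,(130,210,260,345))[0][0],2) for lo,hi in(((0,110,20),(8,255,220)),((100,130,40),(128,255,255)))])
go((.5,0,.2))
```

```text
Traceback (most recent call last):
  File "h.py", line 22, in ringc
    h=cv2.convexHull(cs); return cv2.fitEllipse(h),cv2.boundingRect(h)
                                 ~~~~~~~~~~~~~~^^^
cv2.error: OpenCV(4.12.0) /io/opencv/modules/imgproc/src/shapedescr.cpp:361: error: (-201:Incorrect size of input array) There should be at least 5 points to fit the ellipse in function 'fitEllipseNoDirect'
```

View pics/s8.png

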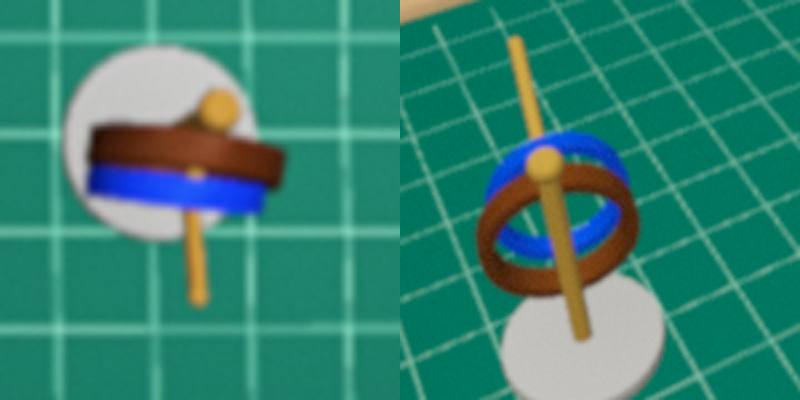

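Both hang upright, wood (brown) behind next to the post and blue in front. I let them settle and check stillness numerically.

>>> jog_arm(
  motion=[
    {"x":0,"y":0,"z":0,"spin":0,"fingers":0.5},
    {"x":0,"y":0,"z":0,"spin":0,"fingers":0.5},
    {"x":0,"y":0,"z":0,"spin":0,"fingers":0.5},
    {"x":0,"y":0,"z":0,"spin":0,"fingers":0.5},
    {"x":0,"y":0,"z":0,"spin":0,"fingers":0.5},
    {"x":0,"y":0,"z":0,"spin":0,"fingers":0.5},
    {"x":0,"y":0,"z":0,"spin":0,"fingers":0.5},
    {"x":0,"y":0,"z":0,"spin":0,"fingers":0.5},
  ],
)

```text
clock: 15.72
eef_pos: [0.5117, 0.197, 0.2653]
tool_rot: [0.088, 0.996, -0.0, -0.0]
ft_force: [-1.5, -1.1, -0.1]
grip_width: 0.0214
grasp_force: 0.0
```

>>> jog_arm(
  motion=[
    {"x":0,"y":0,"z":0,"spin":0,"fingers":0.5},
    {"x":0,"y":0,"z":0,"spin":0,"fingers":0.5},
    {"x":0,"y":0,"z":0,"spin":0,"fingers":0.5},
    {"x":0,"y":0,"z":0,"spin":0,"fingers":0.5},
    {"x":0,"y":0,"z":0,"spin":0,"fingers":0.5},
    {"x":0,"y":0,"z":0,"spin":0,"fingers":0.5},
    {"x":0,"y":0,"z":0,"spin":0,"fingers":0.5},
    {"x":0,"y":0,"z":0,"spin":0,"fingers":0.5},
  ],
)

```text
clock: 16.73
eef_pos: [0.5117, 0.197, 0.2653]
tool_rot: [0.088, 0.996, -0.0, -0.0]
ft_force: [0.3, 1.4, 0.3]
grip_width: 0.0218
grasp_force: 0.0
```

Run:
```python
from h import *
from workcell import camera,bot
for k in range(6):
    s=camera("scene")
    r=[]
    for lo,hi in(((0,110,20),(12,255,180)),((100,130,40),(128,255,255))):
        ys,xs=np.nonzero(mask(s["pixels"],lo,hi,(130,250,260,345))); r+=[len(xs),round(xs.mean(),2),round(ys.mean(),2)]
    print(r)
```

```text
[552, np.float64(188.35), np.float64(296.44), 791, np.float64(189.31), np.float64(281.89)]
[539, np.float64(187.86), np.float64(296.91), 790, np.float64(189.28), np.float64(281.95)]
[560, np.float64(187.73), np.float64(296.11), 789, np.float64(189.37), np.float64(281.94)]
[555, np.float64(188.27), np.float64(297.33), 789, np.float64(189.33), np.float64(281.95)]
[559, np.float64(188.82), np.float64(296.77), 786, np.float64(189.4), np.float64(281.9)]
[548, np.float64(187.86), np.float64(296.7), 787, np.float64(189.38), np.float64(281.91)]
```

Still (only noise). Handing in.

```bash
python3 -c "
from workcell import bot
print(bot.job_done())"
```

```text
the job is handed in; nothing more can be done
None
```

I hung the brown wooden bangle at the back next to the post and the blue one in front of it, both upright and still in the last check, left the yellow one untouched, and handed the job in at about 17 s.

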